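# Unclamp and pack the inlaid lacquer bars under a sliding cover

### The job

Pack all the finished inlaid lacquer bars, the one clamped in the vise as well as those on the table: slide the box's cover open, open the vise jaw before lifting that bar out, lay every bar flat inside the compartment, then slide the cover fully home over them. Shut the emptied vise again and leave everything else on the table where it is.

Things in the scene. Friction and masses are not known exactly. Their poses are not given: they have to be found in the camera images.
- box: Maroon lacquer packing box, fixed to the table. Its compartment (in front, towards its -x) is 150 mm (x) by 300 mm (y) inside and 46 mm deep, walls and floor 8 mm thick, rim 54 mm above the table, with red floor. Behind it (+x) is a closed deck of the same height, 156 mm long, on which the cover lies when open. Origin on the table under the compartment's centre; x is the way the cover opens.
- box_in (a point): Centre of the compartment's floor, 8 mm above the table, axes as the box.
- cover (a joint): Flat black cover, 8 mm thick, that slides over the compartment: 0 = fully home (compartment covered), 0.155 m = fully open. Slides along the box's +x; about 3 N to move. Its top is 63 mm above the table.
- cover_handle (a point): Top centre of the brass handle bar on the cover, 91 mm above the table: an upright bar 100 mm long (box y), 12 mm thick (box x), standing 28 mm above the cover's top; moves with the cover.
- vise: Small grey vise, fixed to the table: bed 235 x 100 mm, top of the bed 25 mm above the table. Bar0 lies on the bed, held by its two ends between a fixed jaw (-x) and the moving jaw (+x). Origin on the table under the middle of the clamped bar; x along the clamped bar, towards the moving jaw.
- jaw (a joint): Moving jaw of the vise: 0 = shut on the bar, 0.045 m = fully open, sliding along the vise's +x; about 5 N to move. The jaw is 30 mm long, 30 mm high over the bed, and has a lip that overhangs the end of the bar by about 13 mm at the start, so the bar can be lifted only once the jaw is open.
- jaw_handle (a point): Top centre of the grip on the moving jaw, 83 mm above the table: an upright bar 60 mm long (vise y), 12 mm thick (vise x), standing 28 mm above the jaw's top; moves with the jaw.
- bar0: The bar clamped in the vise. Black lacquer paperweight bar with pale shell inlay on its top face, 120 x 30 x 17 mm (its x, y, z), 0.11 kg; origin at the centre of its underside, x along its length, z out of the inlaid top.
- bar1: Finished bar lying on the table (two to four such are present). Black lacquer paperweight bar with pale shell inlay on its top face, 120 x 30 x 17 mm (its x, y, z), 0.11 kg; origin at the centre of its underside, x along its length, z out of the inlaid top.
- bar2: Finished bar lying on the table (two to four such are present). Black lacquer paperweight bar with pale shell inlay on its top face, 120 x 30 x 17 mm (its x, y, z), 0.11 kg; origin at the centre of its underside, x along its length, z out of the inlaid top.
- bar3: Finished bar lying on the table (two to four such are present). Black lacquer paperweight bar with pale shell inlay on its top face, 120 x 30 x 17 mm (its x, y, z), 0.11 kg; origin at the centre of its underside, x along its length, z out of the inlaid top.
- bar4: Finished bar lying on the table (two to four such are present). Black lacquer paperweight bar with pale shell inlay on its top face, 120 x 30 x 17 mm (its x, y, z), 0.11 kg; origin at the centre of its underside, x along its length, z out of the inlaid top.
- block: Sanding block, bare wood with a grey abrasive sole, 95 x 58 x 30 mm; stands among the bars; leave it.
- coaster: Plain round black coaster, 90 mm across, 9 mm thick, no inlay; leave it.
- knife: Yellow utility knife lying flat, about 150 mm long; leave it.
- bottle: Clear water bottle, 64 mm across, 200 mm tall; leave it.
- drink: Green drink bottle, 62 mm across, 190 mm tall; leave it.
- cup: Clear plastic cup, 76 mm across, 90 mm tall; leave it.
- gluepot: White jar with steel cap, 70 mm across, 70 mm tall; leave it.
- brush: Hand brush lying flat; leave it.
Things that resemble listed ones, but are neither listed nor needed, are in the scene too. What is shaped like the bar0 but pink or purple is not meant.

How it is judged:
On the way, in this order (a step that is already met when the one before it is completed fails the run):
1. the cover is slid open (more than 90 mm) (value of joint cover above 0.09 m), for 0.1 s.
2. every bar that is present lies flat in the compartment (x of bar0 in the frame of box_in between -0.07 and 0.07 m and y of bar0 in the frame of box_in between -0.145 and 0.145 m and z of bar0 in the frame of box_in between -0.006 and 0.045 m and angle between the z axis of each of bar0, bar1, bar2, bar3, bar4 and the z axis of box_in, either way round below 0.2 rad and x of bar1 in the frame of box_in between -0.07 and 0.07 m and y of bar1 in the frame of box_in between -0.145 and 0.145 m and z of bar1 in the frame of box_in between -0.006 and 0.045 m and x of bar2 in the frame of box_in between -0.07 and 0.07 m and y of bar2 in the frame of box_in between -0.145 and 0.145 m and z of bar2 in the frame of box_in between -0.006 and 0.045 m and x of bar3 in the frame of box_in between -0.07 and 0.07 m and y of bar3 in the frame of box_in between -0.145 and 0.145 m and z of bar3 in the frame of box_in between -0.006 and 0.045 m and x of bar4 in the frame of box_in between -0.07 and 0.07 m and y of bar4 in the frame of box_in between -0.145 and 0.145 m and z of bar4 in the frame of box_in between -0.006 and 0.045 m), for 0.2 s.
3. the cover is fully home (within 4 mm) (value of joint cover below 0.004 m), for 0.2 s.
At the end, for the whole second after the job is handed in: The cover is within 4 mm of fully home, the vise jaw is shut again to within 6 mm, and every bar that is present lies at rest in the compartment beneath it, flat to within 0.2 rad (either face up) (all of step 2 and value of joint cover below 0.004 m and value of joint jaw below 0.006 m and linear speed of each of bar0, bar1, bar2, bar3, bar4 below 0.02 m/s); the robot touches nothing.
It fails at once if the clamped bar is pried up while the jaw is still shut (open less than 12 mm) (z of bar0 in the frame of vise between 0.04 and 0.08 m and horizontal distance between bar0 and vise below 0.06 m and value of joint jaw below 0.012 m).
It fails at once if a bystander is shifted by more than 6 cm (distance of any of block, coaster, knife, bottle, drink, cup, gluepot, brush from where it was at the start of the episode above 0.06 m).
It fails at once if a bottle, the cup or the jar is knocked over (angle between any of bottle, drink, cup, gluepot's own z axis and vertical above 0.6 rad).
Of bar1, bar2, bar3, bar4 only 2 to 4 are there at a start; the rules pass over those that are not, and their reading is None.
At some moment in a run one of bar1, bar2, bar3, bar4 may be knocked a few centimetres aside while the robot is not near it.
Once in a run the grip may slacken for a moment while it holds something.
It also fails if it takes over 210 s, if anything falls off the work surface, if the arm or the gripper's body presses on something with over 40 N, if the wrist force passes 120 N, or if a joint passes its speed limit or range.

### The arm

A 6-joint arm with a two-finger parallel gripper is mounted at the origin on the work surface. World frame = base frame: x ahead of the robot, y to its left, z up, the work surface at z = 0. Lengths are in m, angles in rad, forces in N, time in s.
With the tool pointing down it reaches from about 0.4 to 0.825 m from the base axis. Payload 7 kg.
Tool frame: the origin (TCP) lies on the centre line of the jaws, within the pads' length; the fingertips stand 22 mm ahead of it and the grasp point (between the pads) lies 3 mm ahead of it; z points along the fingers, y is the line along which they close (so a half turn about z gives the same grasp; the last joint's range is limited). The gripper opens to 85 mm and grips with 20 to 120 N. Pads are 22 mm wide; open, the fingers measure 114 mm over their backs; the gripper's body (76 mm by 85 mm) begins 54 mm behind the grasp point. The pads swing forward as they close: fully open they stand 13 mm farther back than shut.
Start: joints at [1.606, 0.359, 0.012, 0, -1.224, -0.288], TCP at [0.169, 0.654, 0.253] pointing down, gripper open.
Joint ranges: [-3.07, 3.07], [-1.43, 2.12], [-1.02, 1.25], [-3.03, 1.67], [-3.05, -0], [-3.03, 3.03]. Speed limits (rad/s): [2.39, 2.39, 3.01, 3.14, 3.14, 3.14].

### API

Orientations are given as [roll, pitch, yaw] about the fixed x, y, z axes, in that order (R = Rz(yaw) Ry(pitch) Rx(roll)).
In Python, from workcell import observe, capture, calibration, hand_in gives the robot as it stands. The module is installed in compiled form; this text tells all that it offers.
- The arm moves only by the tool play_rows, never from a script. Its argument "motion" is a list that holds one entry, the list of rows, each a list of 4 numbers: the shift along the tool's x, y, z each as a share of 200 mm, from -1 to 1, then the turn about the tool's z as a share of 60 degrees, from -1 to 1. In form: [[[dx, dy, dz, yaw], ...]]. A call has exactly 8 rows; each row is the pose to reach, as a shift and turn from the pose commanded when the call began, along the tool's axes at that moment; what a row does not reach only later rows make up. A row lasts 1/12 s, in which the tool goes at most 41.7 mm and 7.16 degrees, less where a joint would pass 70% of its speed; a pose out of reach is approached as far as the arm can. A call with a number of a shift or a turn outside -1 to 1 is refused whole. A call with a gripper value outside its range is refused whole. "claw" is the opening, from -1 (shut) to 1 (fully open), set as the call begins (left out, the last holds). The fingers move at their own pace and stop on an object; the grip force is fixed at half the most. Time passes only in rows, so rows that repeat a pose let the fingers close, or fill a call up. It gives the time, the measured TCP pose, the force, the opening and the grip force at its end, in the units of the state.
- observe(): the state, without advancing time (a new reading comes with each control period).
- capture(name): name is "side" or "top" or "wrist"; returns the picture (400x640x3 uint8, red, green, blue); there is no depth.
- calibration(name): a dict with "fx", "fy", "cx", "cy" (pixels), "pose" (4x4, takes a point from camera to world coordinates). Camera axes: x right, y down, z forward; pixel columns grow to the right and rows downward; lengths in m; the calibration is good to about 2 mm. A picture is of the moment at which its call begins: read the wrist's pose just before it. calibration takes no time and is no camera call; for the wrist camera it gives the pose at the moment of the call.
- hand_in(): hands the job in; it is judged then, once.
The state is a dict: "time_s": time; "joint_pos": joint angles; "qvel": joint speeds; "tau": joint torques, N m; "position": TCP position; "tcp_rot": TCP orientation; "wrist_force": force on the tool from outside, world axes, zero at the start; "moment": the same for the moment, N m; "width": finger opening in m; "finger_force": force on a finger pad.
Only numpy, scipy, OpenCV 4.12 (cv2) and the standard library are available. Lean on these libraries where they do the work, as an engineer would, in place of code of your own. Each camera call takes 0.05 s, during which the arm holds its last target. There are 200 camera calls.

## Working session

There is one attempt and no reset: what is moved stays moved. The work goes in short steps, Python scripts to look and compute and a tool call to move; the robot and the scene stay as the last step left them, time stands still between calls to the robot, and variables do not carry over. Pictures are saved under pics/ and viewed, at most 14 in all, crops included, and the job is handed in when it is done.

Besides the shell and the picture viewer there is one more tool, called as name(argument=value, ...) on one line, values as JSON. play_rows: Moves the arm, as the interface text tells. Its arguments: {"type":"object","properties":{"motion":{"type":"array"},"claw":{"type":"number"}},"required":["motion"]}

```bash
mkdir -p pics; python3 - <<'E'
from workcell import *
import cv2
print(observe())
for n in("top","side"):
    c=calibration(n);print(n,c)
    cv2.imwrite(f"pics/{n}0.png",cv2.cvtColor(capture(n),cv2.COLOR_RGB2BGR))
E
```

```text
{'time_s': 0.0, 'joint_pos': array([ 1.60610699e+00,  3.59354538e-01,  1.10756763e-02, -3.65855308e-04,
       -1.22406871e+00, -2.88120449e-01]), 'qvel': array([-0.00027329,  0.00103516, -0.00024442, -0.00108846, -0.0003282 ,
       -0.00177634]), 'tau': array([-6.80402245e-04, -5.83313084e+01,  2.93423456e+01,  6.93695784e+00,
       -5.83020737e-03, -1.42873762e-05]), 'position': array([0.16872678, 0.65312572, 0.25238904]), 'tcp_rot': array([ 3.14000761e+00, -1.11078885e-04, -2.52934289e-01]), 'wrist_force': array([-0.04066437,  0.81282289,  0.22345596]), 'moment': array([-0.0358342 , -0.00310001,  0.00279386]), 'finger_force': 0.0, 'width': 0.08529057302662817}
top {'fx': 474.2305081135632, 'fy': 474.2305081135632, 'cx': 319.08871014451574, 'cy': 201.2304380178536, 'pose': array([[-0.01340038, -0.99058339,  0.13625333,  0.38268089],
       [-0.99982425,  0.01506097,  0.01116395,  0.15254977],
       [-0.01311093, -0.13607979, -0.99061112,  1.37387738],
       [ 0.        ,  0.        ,  0.        ,  1.        ]])}
side {'fx': 517.4838252930678, 'fy': 517.4838252930678, 'cx': 318.82959827447814, 'cy': 206.51131885376452, 'pose': array([[ 0.78450308, -0.37820266,  0.49144446, -0.21127424],
       [-0.62009142, -0.47019075,  0.62801854, -0.80378766],
       [-0.00644564, -0.79742297, -0.60338632,  1.04317396],
       [ 0.        ,  0.        ,  0.        ,  1.        ]])}
```

View pics/top0.png

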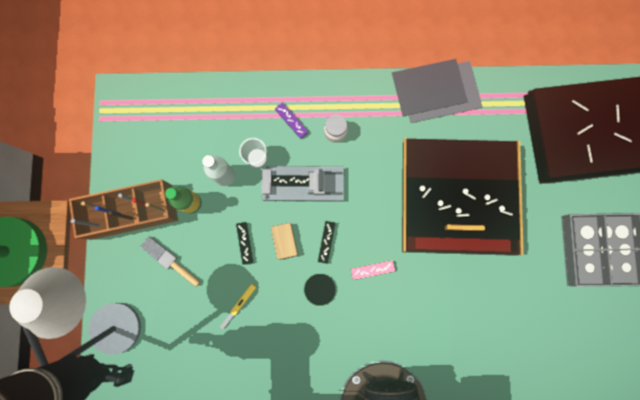

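View pics/side0.png

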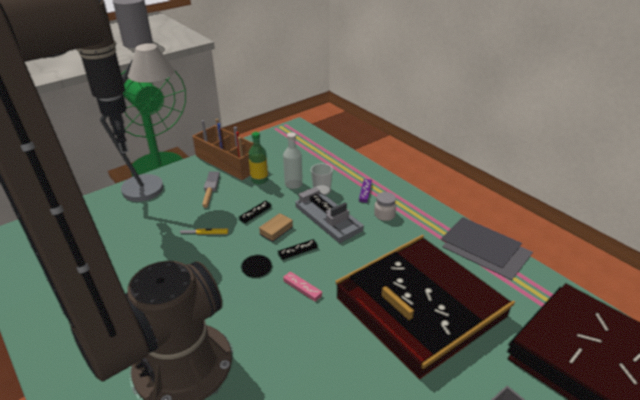

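The top view shows the box with its cover (partly open; handle at about 465,228). Bar0 sits in the vise at (293,181), with its jaw grip at about (318,181). Loose bars lie at (244,243) and (327,242), with the block between them at (285,241). The purple and pink lookalikes are to be ignored, and the side view shows no further bars.

```bash
cat > h.py <<'E'
from workcell import *
import numpy as np, cv2
def ray(n,uv,z,c=None):
    c=c or calibration(n); P=c["pose"]
    d=P[:3,:3]@np.array([(uv[0]-c["cx"])/c["fx"],(uv[1]-c["cy"])/c["fy"],1.])
    o=P[:3,3]; return (o+d*(z-o[2])/d[2])
def proj(n,p,c=None):
    c=c or calibration(n); P=c["pose"]; q=P[:3,:3].T@(np.array(p)-P[:3,3])
    return np.array([c["fx"]*q[0]/q[2]+c["cx"],c["fy"]*q[1]/q[2]+c["cy"]])
def rect(n,mask,z,roi):
    "min-area rect on plane z of the biggest blob in roi (u0,v0,u1,v1): centre, long, short, yaw of the long side"
    m=np.zeros_like(mask); u0,v0,u1,v1=roi; m[v0:v1,u0:u1]=mask[v0:v1,u0:u1]
    cs,_=cv2.findContours(m,cv2.RETR_EXTERNAL,cv2.CHAIN_APPROX_NONE)
    k=max(cs,key=cv2.contourArea); c=calibration(n)
    w=np.array([ray(n,p[0],z,c)[:2] for p in k],np.float32)
    b=cv2.boxPoints(cv2.minAreaRect(w*1000))/1000
    e=[b[1]-b[0],b[2]-b[1]]; e.sort(key=np.linalg.norm)
    return b.mean(0).round(4),*[round(float(np.linalg.norm(x)),4) for x in e[::-1]],round(float(np.degrees(np.arctan2(e[1][1],e[1][0]))%180),1)
E
python3 - <<'E'
from h import *
im=cv2.imread("pics/top0.png"); hsv=cv2.cvtColor(im,cv2.COLOR_BGR2HSV); H,S,V=cv2.split(hsv)
green=((H>55)&(H<90)&(S>60)); notg=(~green).astype(np.uint8)*255
print("barA",rect("top",notg,.017,(230,215,258,270)))
print("barB",rect("top",notg,.017,(312,215,342,270)))
print("block",rect("top",notg,.03,(266,215,305,266)))
gold=((H>8)&(H<30)&(S>120)&(V>110)).astype(np.uint8)*255
print("handle",rect("top",gold,.091,(430,215,500,240)))
print("box",rect("top",notg,.054,(395,128,533,262)))
print("vise",rect("top",notg,.025,(255,158,352,208)))
a=cv2.resize(im[125:265,390:540],None,fx=4,fy=4,interpolation=cv2.INTER_CUBIC)
b=cv2.resize(im[155:275,225:355],None,fx=6,fy=6,interpolation=cv2.INTER_CUBIC)
cv2.imwrite("pics/a.png",a);cv2.imwrite("pics/b.png",b[:600]);print(a.shape,b.shape)
E
```

```text
barA (array([0.4527, 0.385 ], dtype=float32), 0.1123, 0.0249, 9.9)
barB (array([0.4524, 0.1493], dtype=float32), 0.1129, 0.025, 168.7)
block (array([0.4569, 0.2695], dtype=float32), 0.0999, 0.0641, 11.7)
handle (array([ 0.4823, -0.2259], dtype=float32), 0.1022, 0.0152, 87.4)
box (array([ 0.577 , -0.2329], dtype=float32), 0.3387, 0.33, 87.6)
vise (array([0.6329, 0.225 ], dtype=float32), 0.2595, 0.1236, 88.2)
(560, 600, 3) (720, 780, 3)
```

View pics/a.png

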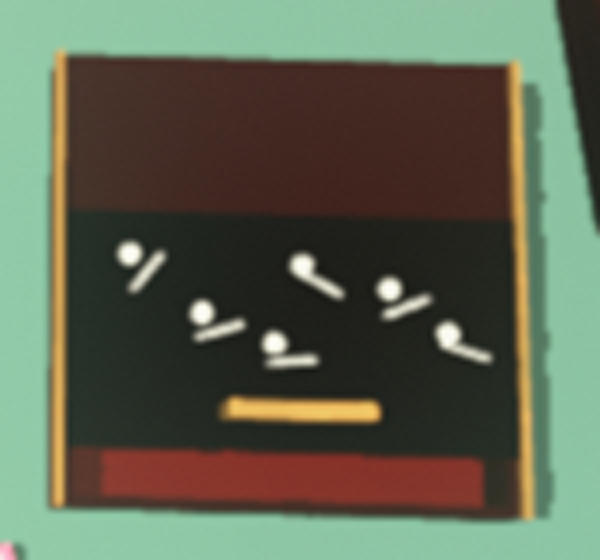

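View pics/b.png

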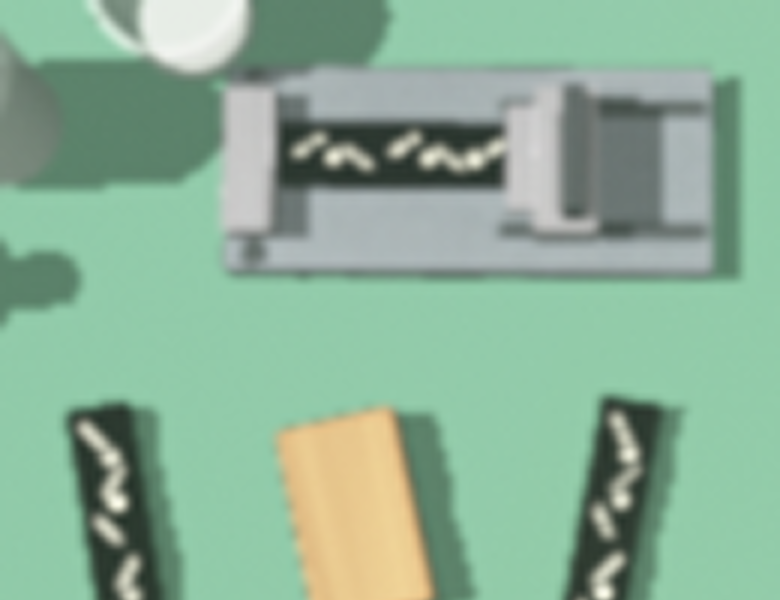

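```bash
cat >> h.py <<'E'
def plan(x,y,z,yaw,n=0):
    "round-number row for a target pose (m, deg), from the pose as measured"
    s=observe(); p=s["position"]; r=s["tcp_rot"]; t=r[2]
    d=np.array([x,y,z])-p; c,sn=np.cos(t),np.sin(t)
    dy=(yaw-np.degrees(t)+180)%360-180
    print("row",[round(float(v),3) for v in ((c*d[0]+sn*d[1])/.2,(sn*d[0]-c*d[1])/.2,-d[2]/.2,-dy/60)])
E
python3 - <<'E'
from h import *
A=lambda x,y,z:ray("top",(390+(x-1.5)/4,125+(y-1.5)/4),z)[:2].round(4)
B=lambda x,y,z:ray("top",(225+(x-2.5)/6,155+(y-2.5)/6),z)[:2].round(4)
print("box rim corners BL BR TL TR (outer)",A(50,508,.06),A(534,518,.06),A(55,50,.06),A(520,62,.06))
print("floor front edge",A(101,498,.008),A(484,507,.008))
print("cover edges front L R",A(66,448,.063),A(515,458,.063),"rear",A(66,211,.063),A(512,219,.063))
print("handle",A(302,411,.091),A(222,408,.091),A(380,412,.091))
print("vise bed corners",B(228,272,.025),B(712,272,.025),B(712,70,.025))
print("bar0 L end",B(278,154,.042),"lip",B(505,154,.055),"jaw handle",B(576,150,.083))
for n,uv in dict(cup=(253,152),bottle=(215,170),glue=(336,128)).items(): print(n,ray("top",uv,.09)[:2].round(3))
plan(.52,-.21,.25,-92.5)
E
```

```text
box rim corners BL BR TL TR (outer) [ 0.42   -0.0591] [ 0.4087 -0.3896] [ 0.7437 -0.0747] [ 0.7294 -0.4027]
floor front edge [ 0.4281 -0.1042] [ 0.418  -0.3761]
cover edges front L R [ 0.4609 -0.0712] [ 0.4497 -0.3783] rear [ 0.6268 -0.0775] [ 0.6162 -0.3879]
handle [ 0.4819 -0.2262] [ 0.4847 -0.1725] [ 0.4805 -0.2786]
vise bed corners [0.5745 0.3303] [0.571  0.0983] [0.6695 0.0963]
bar0 L end [0.6284 0.3043] lip [0.6244 0.1958] jaw handle [0.6206 0.1622]
cup [0.7   0.349]
bottle [0.651 0.454]
glue [0.765 0.117]
row [2.78, 3.739, 0.012, 1.3]
```

```bash
cat >> h.py <<'E'
def chain(*wps):
    "rows for successive poses (x,y,z,yawdeg), one call or more each"
    s=observe(); p=s["position"].copy(); t=s["tcp_rot"][2]
    for w in wps:
        while 1:
            d=np.array(w[:3])-p; dy=np.radians((w[3]-np.degrees(t)+180)%360-180)
            k=min(1,.199/max(np.hypot(*d[:2]),abs(d[2]),1e-9),.96/max(abs(dy),1e-9)); 
            c,sn=np.cos(t),np.sin(t)
            r=[(c*d[0]+sn*d[1])/.2*k,(sn*d[0]-c*d[1])/.2*k,-d[2]/.2*k,-np.degrees(dy)*k/60]
            print([round(float(v),3) for v in r]); p=p+d*k; t+=dy*k
            if k==1: break
        print("--")
E
python3 -c "
from h import *
chain((.46,.36,.25,-50),(.482,-.226,.2,-92.3))"
```

```text
[0.856, 0.508, 0.006, 0.285]
[0.967, 0.234, 0.006, 0.285]
[0.076, -0.005, 0.0, 0.022]
--
[0.786, 0.611, 0.085, 0.239]
[0.913, 0.397, 0.085, 0.239]
[0.93, 0.15, 0.08, 0.227]
--
```

play_rows(motion=[[[0.43,0.25,0,0.14],[0.86,0.51,0,0.28],[0.86,0.51,0,0.28],[0.86,0.51,0,0.28],[0.86,0.51,0,0.28],[0.86,0.51,0,0.28],[0.86,0.51,0,0.28],[0.86,0.51,0,0.28]]], claw=1)

```text
time_s: 0.77
position: [0.31, 0.5116, 0.2532]
tcp_rot: [3.142, 0.0, -0.547]
wrist_force: [0.3, 0.2, 0.1]
width: 0.0857
finger_force: 0.0
```

play_rows(motion=[[[0.97,0.23,0,0.3],[0.97,0.23,0,0.3],[0.97,0.23,0,0.3],[0.97,0.23,0,0.3],[0.97,0.23,0,0.3],[0.97,0.23,0,0.3],[0.97,0.23,0,0.3],[0.97,0.23,0,0.3]]])

```text
time_s: 1.43
position: [0.4514, 0.3725, 0.2529]
tcp_rot: [3.141, 0.0, -0.86]
wrist_force: [-0.6, 1.0, -0.3]
width: 0.0855
finger_force: 0.0
```

play_rows(motion=[[[0.82,0.6,0.08,0.24],[0.82,0.6,0.08,0.24],[0.82,0.6,0.08,0.24],[0.82,0.6,0.08,0.24],[0.82,0.6,0.08,0.24],[0.82,0.6,0.08,0.24],[0.82,0.6,0.08,0.24],[0.82,0.6,0.08,0.24]]])

```text
time_s: 2.1
position: [0.4677, 0.1704, 0.2376]
tcp_rot: [-3.141, 0.0, -1.11]
wrist_force: [-0.1, 0.3, 0.5]
width: 0.0854
finger_force: 0.0
```

play_rows(motion=[[[0.91,0.4,0.08,0.24],[0.91,0.4,0.08,0.24],[0.91,0.4,0.08,0.24],[0.91,0.4,0.08,0.24],[0.91,0.4,0.08,0.24],[0.91,0.4,0.08,0.24],[0.91,0.4,0.08,0.24],[0.91,0.4,0.08,0.24]]])

```text
time_s: 2.77
position: [0.4774, -0.0282, 0.2213]
tcp_rot: [-3.141, 0.0, -1.362]
wrist_force: [0.8, 1.0, -1.2]
width: 0.0855
finger_force: 0.0
```

```bash
python3 -c "
from h import *
s=observe();print(s['time_s'],s['position'],s['tcp_rot'],s['joint_pos'])
chain((.483,-.226,.2,-92.3),(.483,-.226,.092,-92.3))"
```

```text
2.7667 [ 0.47736148 -0.02823193  0.22130811] [-3.14147900e+00  2.60636858e-05 -1.36179611e+00] [ 3.53627299e-01  5.60428160e-02 -4.55259213e-01 -1.07922994e-05
 -1.05937807e+00 -1.44621806e-01]
[0.973, 0.178, 0.107, 0.238]
--
[-0.0, 0.0, 0.54, -0.0]
--
```

play_rows(motion=[[[0.97,0.18,0.1,0.24],[0.97,0.18,0.1,0.24],[0.97,0.18,0.1,0.24],[0.97,0.18,0.1,0.24],[0.97,0.18,0.1,0.24],[0.97,0.18,0.1,0.24],[0.97,0.18,0.1,0.24],[0.97,0.18,0.1,0.24]]])

```text
time_s: 3.43
position: [0.4824, -0.2254, 0.2012]
tcp_rot: [3.141, 0.0, -1.613]
wrist_force: [0.3, 0.4, -0.1]
width: 0.0854
finger_force: 0.0
```

play_rows(motion=[[[0,0,0.1,0],[0,0,0.2,0],[0,0,0.3,0],[0,0,0.4,0],[0,0,0.45,0],[0,0,0.5,0],[0,0,0.52,0],[0,0,0.54,0]]])

```text
time_s: 4.1
position: [0.4822, -0.2261, 0.0935]
tcp_rot: [-3.141, -0.0, -1.613]
wrist_force: [0.6, -0.2, 0.2]
width: 0.0854
finger_force: 0.0
```

play_rows(motion=[[[0,0,0,0],[0,0,0,0],[0,0,0,0],[0,0,0,0],[0,0,0,0],[0,0,0,0],[0,0,0,0],[0,0,0,0]]], claw=-1)

```text
time_s: 4.77
position: [0.4822, -0.2269, 0.0939]
tcp_rot: [-3.14, -0.0, -1.614]
wrist_force: [0.6, 1.1, 5.0]
width: 0.0102
finger_force: 59.6
```

```bash
python3 -c "
from h import *
s=observe();print(s['time_s'],s['position'],s['tcp_rot'],s['width'],s['wrist_force'])
chain((.594,-.2310,.092,-92.3))"
```

```text
4.7667 [ 0.48220411 -0.22688026  0.09392423] [-3.14021951e+00 -2.73477021e-04 -1.61394993e+00] 0.010238921994706144 [0.61807951 1.09050584 5.01675306]
[-0.004, -0.559, 0.01, -0.003]
--
```

play_rows(motion=[[[0,-0.07,0,0],[0,-0.14,0,0],[0,-0.21,0,0],[0,-0.28,0,0],[0,-0.35,0,0],[0,-0.42,0,0],[0,-0.49,0,0],[0,-0.55,0,0]]])

```text
time_s: 5.43
position: [0.5918, -0.2316, 0.0939]
tcp_rot: [3.141, -0.0, -1.614]
wrist_force: [-3.2, 1.1, 9.3]
width: 0.0109
finger_force: 60.1
```

```bash
python3 -c "
from h import *
s=observe();print(s['position'],s['tcp_rot'],s['width'],s['wrist_force'])"
```

```text
[ 0.5918364  -0.23158422  0.09394611] [ 3.14090889e+00 -1.90268719e-04 -1.61393465e+00] 0.01090106781723639 [-3.21428258  1.0660121   9.28897989]
```

play_rows(motion=[[[0,0,0,0],[0,0,0,0],[0,0,0,0],[0,0,0,0],[0,0,-0.2,0],[0,0,-0.4,0],[0,0,-0.55,0],[0,0,-0.55,0]]], claw=1)

```text
time_s: 6.1
position: [0.5942, -0.2326, 0.2111]
tcp_rot: [-3.131, -0.002, -1.613]
wrist_force: [1.8, -0.1, 1.5]
width: 0.0855
finger_force: 0.0
```

```bash
python3 -c "
from h import *
s=observe();print(s['position'],s['tcp_rot'],s['width'],s['wrist_force'])
chain((.62,.162,.2,-1.5),(.62,.162,.085,-1.5))
im=cv2.cvtColor(capture('top'),cv2.COLOR_RGB2BGR);cv2.imwrite('pics/t1.png',im)"
```

```text
[ 0.59417007 -0.23255265  0.2110864 ] [-3.13095872e+00 -2.44648176e-03 -1.61321883e+00] 0.08549882063235353 [ 1.77320681 -0.10457862  1.48988582]
[-0.995, -0.023, 0.028, -0.763]
[-0.669, -0.719, 0.028, -0.753]
--
[0.0, -0.0, 0.575, -0.0]
--
```

View pics/t1.png

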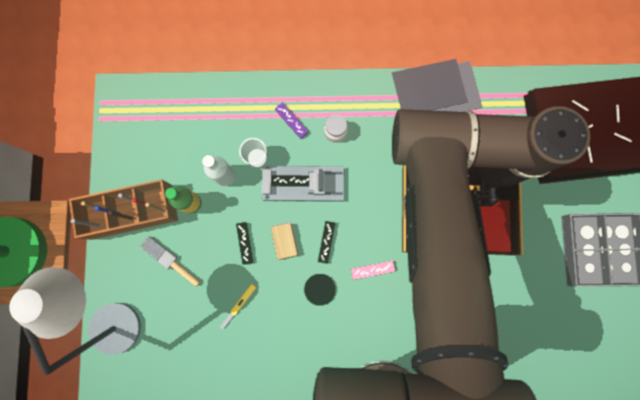

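The arm hides most of the box, but the red compartment floor shows at (500,225), so the cover is open. The bars haven't moved. Next I go to the jaw grip.

play_rows(motion=[[[-1,-0.02,0.03,-0.76],[-1,-0.02,0.03,-0.76],[-1,-0.02,0.03,-0.76],[-1,-0.02,0.03,-0.76],[-1,-0.02,0.03,-0.76],[-1,-0.02,0.03,-0.76],[-1,-0.02,0.03,-0.76],[-1,-0.02,0.03,-0.76]]])

```text
time_s: 6.82
position: [0.6032, -0.0311, 0.1963]
tcp_rot: [3.14, 0.001, -0.815]
wrist_force: [0.8, -0.8, 0.0]
width: 0.0854
finger_force: 0.0
```

play_rows(motion=[[[-0.67,-0.72,0.03,-0.75],[-0.67,-0.72,0.03,-0.75],[-0.67,-0.72,0.03,-0.75],[-0.67,-0.72,0.03,-0.75],[-0.67,-0.72,0.03,-0.75],[-0.67,-0.72,0.03,-0.75],[-0.67,-0.72,0.03,-0.75],[-0.67,-0.72,0.03,-0.75]]])

```text
time_s: 7.48
position: [0.6171, 0.1644, 0.1903]
tcp_rot: [3.141, 0.001, -0.033]
wrist_force: [0.6, -0.2, -0.0]
width: 0.0855
finger_force: 0.0
```

```bash
python3 -c "
from h import *
s=observe();print(s['position'],s['tcp_rot'],s['width'],s['wrist_force'])
chain((.62,.162,.085,-1.5))
im=cv2.cvtColor(capture('wrist'),cv2.COLOR_RGB2BGR);cv2.imwrite('pics/w1.png',im)"
```

```text
[0.61707608 0.16435799 0.19032723] [ 3.14091086e+00  1.44344134e-03 -3.29820469e-02] 0.08550250997314446 [ 0.62205185 -0.1869769  -0.00157778]
[0.015, 0.011, 0.527, -0.006]
--
```

View pics/w1.png

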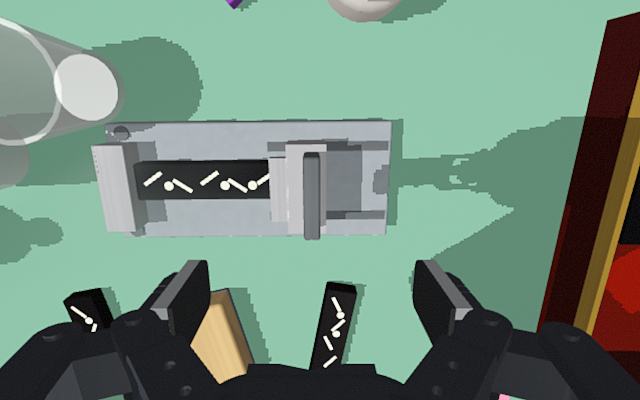

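The wrist view shows the jaw grip centred near (312,196) and bar0 spanning (136–270, ~180), with the lip over its right end. Refining from these pixels.

```bash
python3 -c "
from h import *
c=calibration('wrist')
W=lambda u,v,z:print(ray('wrist',(u,v),z,c).round(4))
W(312,153,.083);W(312,238,.083);W(137,181,.042);W(270,179,.042);W(388,122,.025);W(386,235,.025)
chain((.621,.162,.087,-1.5))"
```

```text
[0.6553 0.1608 0.083 ]
[0.5948 0.1629 0.083 ]
[0.6319 0.3016 0.042 ]
[0.6297 0.1952 0.042 ]
[0.6696 0.0986 0.025 ]
[0.5713 0.0977 0.025 ]
[0.019, 0.009, 0.518, -0.009]
--
```

play_rows(motion=[[[0.035,0.01,0.1,0],[0.035,0.01,0.2,0],[0.035,0.01,0.3,0],[0.035,0.01,0.38,0],[0.035,0.01,0.44,0],[0.035,0.01,0.48,0],[0.035,0.01,0.51,0],[0.035,0.01,0.52,0]]])

```text
time_s: 8.2
position: [0.6245, 0.1617, 0.0867]
tcp_rot: [3.141, 0.001, -0.034]
wrist_force: [-0.7, 0.8, 0.2]
width: 0.0855
finger_force: 0.0
```

play_rows(motion=[[[0,0,0,0],[0,0,0,0],[0,0,0,0],[0,0,0,0],[0,0,0,0],[0,0,0,0],[0,0,0,0],[0,0,0,0]]], claw=-1)

```text
time_s: 8.87
position: [0.6248, 0.1625, 0.088]
tcp_rot: [-3.141, -0.001, -0.032]
wrist_force: [-2.1, 1.4, 5.2]
width: 0.0107
finger_force: 60.0
```

play_rows(motion=[[[0,0.03,0,0],[0,0.06,0,0],[0,0.09,0,0],[0,0.12,0,0],[0,0.15,0,0],[0,0.18,0,0],[0,0.2,0,0],[0,0.21,0,0]]])

```text
time_s: 9.53
position: [0.6238, 0.1208, 0.088]
tcp_rot: [-3.14, -0.002, -0.032]
wrist_force: [-1.6, 4.8, 5.0]
width: 0.0106
finger_force: 60.0
```

```bash
python3 -c "
from h import *
s=observe();print(s['position'],s['tcp_rot'],s['width'],s['wrist_force'])"
```

```text
[0.62380901 0.12076592 0.08795778] [-3.14027207e+00 -1.63446112e-03 -3.24268534e-02] 0.010602701100215594 [-1.64958682  4.76044305  4.99577229]
```

play_rows(motion=[[[0,0,0,0],[0,0,0,0],[0,0,0,0],[0,0,0,0],[0,0,-0.2,0],[0,0,-0.4,0],[0,0,-0.5,0],[0,0,-0.5,0]]], claw=1)

```text
time_s: 10.2
position: [0.6259, 0.1209, 0.1933]
tcp_rot: [-3.139, -0.008, -0.032]
wrist_force: [0.7, 0.8, -0.6]
width: 0.0853
finger_force: 0.0
```

```bash
python3 -c "
from h import *
s=observe();print(s['position'],s['tcp_rot'],s['width'],s['wrist_force'])
cv2.imwrite('pics/w2.png',cv2.cvtColor(capture('wrist'),cv2.COLOR_RGB2BGR))
chain((.631,.2405,.18,-91.5),(.631,.2405,.053,-91.5))"
```

```text
[0.62593299 0.12090093 0.19328881] [-3.1387455  -0.00822326 -0.03218065] 0.08529754753353302 [ 0.74332617  0.76894176 -0.61227287]
[0.008, -0.368, 0.032, 0.917]
[-0.187, -0.137, 0.02, 0.577]
--
[-0.0, 0.0, 0.635, -0.0]
--
```

View pics/w2.png

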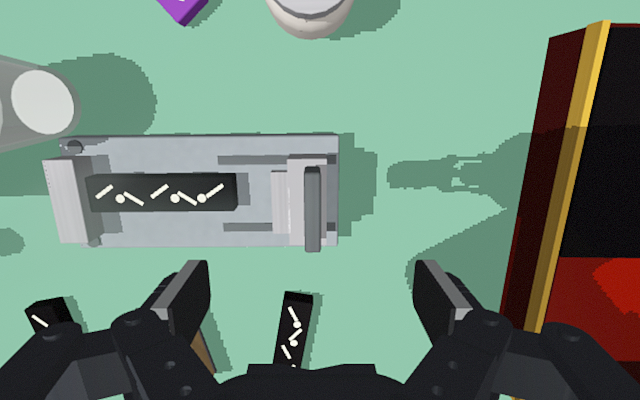

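The jaw is open and bar0 is fully exposed, from (88,193) to (237,190). I'll fix its centre and go.

```bash
python3 -c "
from h import *
c=calibration('wrist')
a,b=ray('wrist',(87,193),.042,c),ray('wrist',(237,191),.042,c);print(a,b,(a+b)/2)
m=(a+b)/2
chain((m[0],m[1],.18,-91.2),(m[0],m[1],.053,-91.2))"
```

```text
[0.63111272 0.3010704  0.042     ] [0.62886487 0.17952629 0.042     ] [0.62998879 0.24029835 0.042     ]
[0.004, -0.369, 0.032, 0.917]
[-0.187, -0.134, 0.02, 0.572]
--
[-0.0, 0.0, 0.635, -0.0]
--
```

play_rows(motion=[[[0,-0.37,0.03,0.92],[0,-0.37,0.03,0.92],[0,-0.37,0.03,0.92],[0,-0.37,0.03,0.92],[0,-0.37,0.03,0.92],[0,-0.37,0.03,0.92],[0,-0.37,0.03,0.92],[0,-0.37,0.03,0.92]]])

```text
time_s: 10.92
position: [0.625, 0.1938, 0.1798]
tcp_rot: [3.139, 0.0, -1.003]
wrist_force: [-0.6, 0.4, -0.5]
width: 0.0854
finger_force: 0.0
```

play_rows(motion=[[[-0.19,-0.13,0.02,0.57],[-0.19,-0.13,0.02,0.57],[-0.19,-0.13,0.02,0.57],[-0.19,-0.13,0.02,0.57],[-0.19,-0.13,0.02,0.57],[-0.19,-0.13,0.02,0.57],[-0.19,-0.13,0.02,0.57],[-0.19,-0.13,0.02,0.57]]])

```text
time_s: 11.58
position: [0.6266, 0.2399, 0.1766]
tcp_rot: [3.141, -0.001, -1.59]
wrist_force: [-0.4, -0.7, 0.2]
width: 0.0852
finger_force: 0.0
```

```bash
python3 -c "
from h import *
s=observe();print(s['position'],np.degrees(s['tcp_rot'][2]))
chain((.630,.2405,.053,-91.2))"
```

```text
[0.62659719 0.23988394 0.17661231] -91.10407757847912
[-0.003, -0.017, 0.618, 0.002]
--
```

Descend, close, then lift if gripped.

play_rows(motion=[[[0,-0.017,0.12,0],[0,-0.017,0.24,0],[0,-0.017,0.36,0],[0,-0.017,0.46,0],[0,-0.017,0.53,0],[0,-0.017,0.58,0],[0,-0.017,0.61,0],[0,-0.017,0.61,0]]])

```text
time_s: 12.25
position: [0.6298, 0.2397, 0.054]
tcp_rot: [3.14, -0.001, -1.592]
wrist_force: [-0.5, -1.2, 0.3]
width: 0.0856
finger_force: 0.0
```

play_rows(motion=[[[0,0,0,0],[0,0,0,0],[0,0,0,0],[0,0,0,0],[0,0,0,0],[0,0,0,0],[0,0,0,0],[0,0,0,0]]], claw=-1)

```text
time_s: 12.92
position: [0.6308, 0.2404, 0.0565]
tcp_rot: [-3.14, 0.001, -1.593]
wrist_force: [-0.3, 0.1, 5.5]
width: 0.0279
finger_force: 59.9
```

```bash
python3 -c "
from h import *
s=observe();print(s['position'],np.degrees(s['tcp_rot'][2]),s['width'],s['wrist_force'])
chain((.630,.2405,.2,-91.2),(.58,.05,.2,-40),(.505,-.16,.2,-2.3))"
```

```text
[0.63076132 0.24037491 0.05646428] -91.26144594906084 0.027906037867414767 [-0.34945953  0.05477427  5.53492703]
[-0.001, 0.004, -0.718, -0.001]
--
[0.958, 0.23, -0.0, -0.853]
--
[0.346, 0.933, -0.0, -0.561]
[-0.028, 0.117, -0.0, -0.068]
--
```

play_rows(motion=[[[0,0,-0.05,0],[0,0,-0.15,0],[0,0,-0.3,0],[0,0,-0.45,0],[0,0,-0.6,0],[0,0,-0.72,0],[0,0,-0.72,0],[0,0,-0.72,0]]])

```text
time_s: 13.58
position: [0.6308, 0.2405, 0.2017]
tcp_rot: [-3.139, 0.002, -1.593]
wrist_force: [0.2, -0.0, -2.5]
width: 0.0283
finger_force: 59.4
```

play_rows(motion=[[[0.2,0.05,0,-0.12],[0.4,0.1,0,-0.24],[0.6,0.15,0,-0.36],[0.8,0.2,0,-0.48],[0.96,0.23,0,-0.6],[0.96,0.23,0,-0.7],[0.96,0.23,0,-0.8],[0.96,0.23,0,-0.85]]])

```text
time_s: 14.25
position: [0.579, 0.048, 0.1983]
tcp_rot: [3.14, 0.001, -0.699]
wrist_force: [-0.2, 0.5, -1.0]
width: 0.028
finger_force: 59.5
```

play_rows(motion=[[[0.12,0.2,0,-0.1],[0.2,0.4,0,-0.2],[0.27,0.6,0,-0.3],[0.33,0.8,0,-0.4],[0.35,0.95,0,-0.5],[0.35,1,0,-0.63],[0.35,1,0,-0.63],[0.35,1,0,-0.63]]])

```text
time_s: 14.92
position: [0.5031, -0.1493, 0.1987]
tcp_rot: [-3.141, 0.001, -0.046]
wrist_force: [1.0, 1.0, -1.0]
width: 0.0279
finger_force: 59.6
```

```bash
python3 -c "
from h import *
s=observe();print(s['position'],np.degrees(s['tcp_rot'][2]),s['width'],s['wrist_force'])
cv2.imwrite('pics/w3.png',cv2.cvtColor(capture('wrist'),cv2.COLOR_RGB2BGR))"
```

```text
[ 0.50308887 -0.14932703  0.19865502] -2.6568830061559288 0.027929123648557232 [ 1.00595567  0.98586571 -0.99458387]
```

View pics/w3.png

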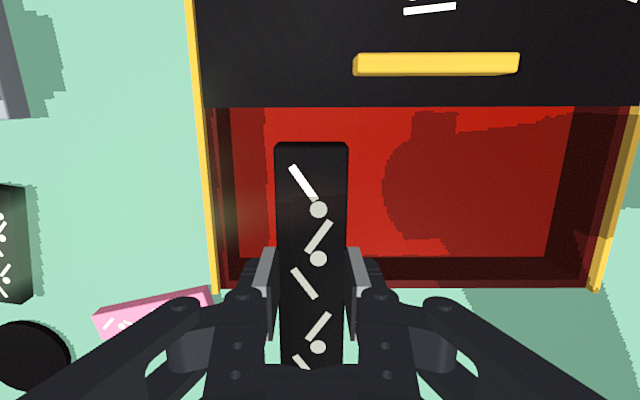

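Bar0 is held straight above the open compartment. The floor's front corners are at about (238,262) and (546,257), and the cover's front edge is at row 107.

```bash
python3 -c "
from h import *
c=calibration('wrist')
a,b=ray('wrist',(238,262),.008,c),ray('wrist',(546,257),.008,c);print(a,b)
print(ray('wrist',(205,107),.063,c),ray('wrist',(634,106),.063,c),'handle',ray('wrist',(437,54),.091,c))
d=a-b;th=np.arctan2(-d[0],d[1]);print(np.degrees(th),np.linalg.norm(d))
o=(a+b)/2+.075*np.array([np.cos(th),np.sin(th),0]);print(o)
chain((.5,-.143,.043,-2.3))"
```

```text
[ 0.4247585  -0.07337434  0.008     ] [ 0.41603803 -0.37794227  0.008     ]
[ 0.57422108 -0.07693384  0.063     ] [ 0.56052318 -0.38382007  0.063     ] handle [ 0.59884284 -0.23147501  0.091     ]
-1.6400596032253865 0.30469274682699693
[ 0.49536754 -0.22780485  0.008     ]
[-0.02, -0.028, 0.779, -0.006]
--
```

play_rows(motion=[[[-0.03,-0.03,0.1,0],[-0.03,-0.03,0.25,0],[-0.03,-0.03,0.4,0],[-0.03,-0.03,0.55,0],[-0.03,-0.03,0.66,0],[-0.03,-0.03,0.73,0],[-0.03,-0.03,0.77,0],[-0.03,-0.03,0.78,0]]])

```text
time_s: 15.63
position: [0.4979, -0.1417, 0.0416]
tcp_rot: [3.141, 0.003, -0.044]
wrist_force: [-0.3, 0.5, -1.9]
width: 0.0277
finger_force: 59.6
```

```bash
python3 -c "
from h import *
s=observe();print(s['position'],np.degrees(s['tcp_rot'][2]),s['width'],s['wrist_force'])"
```

```text
[ 0.49785376 -0.14167278  0.0415763 ] -2.5071425741416764 0.027742753068128446 [-0.33215374  0.50091762 -1.94008282]
```

play_rows(motion=[[[0,0,0,0],[0,0,0,0],[0,0,0,0],[0,0,0,0],[0,0,-0.2,0],[0,0,-0.4,0],[0,0,-0.6,0],[0,0,-0.78,0]]], claw=0.2)

```text
time_s: 16.3
position: [0.4984, -0.1426, 0.2027]
tcp_rot: [3.142, -0.002, -0.043]
wrist_force: [1.7, -0.1, -0.4]
width: 0.0512
finger_force: 0.0
```

```bash
python3 -c "
from h import *
s=observe();print(s['position'],np.degrees(s['tcp_rot'][2]),s['width'],s['wrist_force'])
chain((.45,.149,.2,-11.3))"
```

```text
[ 0.49835394 -0.14260018  0.20269347] -2.4922155014428573 0.051249507855371926 [ 1.72985852 -0.14276911 -0.42275681]
[-0.205, -0.974, 0.009, 0.099]
[-0.148, -0.46, 0.004, 0.048]
--
```

play_rows(motion=[[[-0.2,-0.97,0,0.1],[-0.2,-0.97,0,0.1],[-0.2,-0.97,0,0.1],[-0.2,-0.97,0,0.1],[-0.2,-0.97,0,0.1],[-0.2,-0.97,0,0.1],[-0.2,-0.97,0,0.1],[-0.2,-0.97,0,0.1]]], claw=1)

```text
time_s: 16.97
position: [0.4667, 0.0532, 0.1999]
tcp_rot: [-3.141, -0.001, -0.147]
wrist_force: [0.6, 0.4, 0.4]
width: 0.0854
finger_force: 0.0
```

play_rows(motion=[[[-0.15,-0.46,0,0.05],[-0.15,-0.46,0,0.05],[-0.15,-0.46,0,0.05],[-0.15,-0.46,0,0.05],[-0.15,-0.46,0,0.05],[-0.15,-0.46,0,0.05],[-0.15,-0.46,0,0.05],[-0.15,-0.46,0,0.05]]])

```text
time_s: 17.63
position: [0.4509, 0.1474, 0.1993]
tcp_rot: [3.142, 0.0, -0.202]
wrist_force: [0.4, -0.9, -0.2]
width: 0.0855
finger_force: 0.0
```

```bash
python3 -c "
from h import *
s=observe();print(s['position'],np.degrees(s['tcp_rot'][2]),s['width'],s['joint_pos'])
a=cv2.cvtColor(capture('wrist'),cv2.COLOR_RGB2BGR);b=cv2.cvtColor(capture('top'),cv2.COLOR_RGB2BGR)
cv2.imwrite('pics/w4.png',np.vstack([cv2.resize(a,(480,300)),cv2.resize(b,(480,300))]));cv2.imwrite('pics/w4raw.png',a);cv2.imwrite('pics/t4raw.png',b)"
```

```text
[0.45085065 0.14740974 0.19931622] -11.58533875204286 0.0854818025338045 [ 7.32293509e-01  7.04528250e-02 -4.94743872e-01  2.74168831e-05
 -1.00567920e+00  6.36285830e-01]
```

View pics/w4.png

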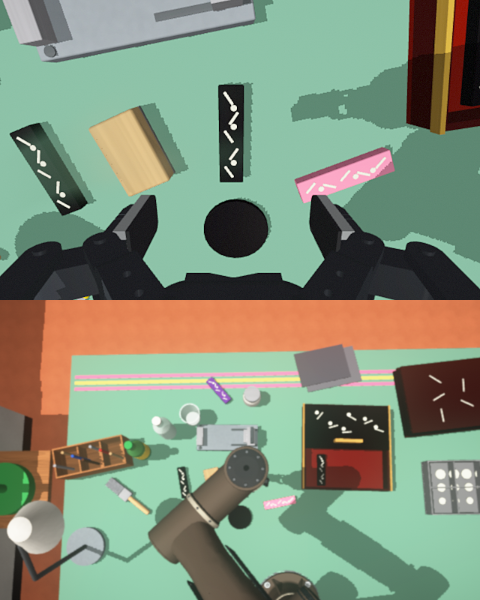

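In the wrist view bar B is at about (308,177), upright in the image, and bar A is at left. The top view shows bar0 lying in the compartment's left slot.

```bash
python3 - <<'E'
from h import *
im=cv2.imread("pics/w4raw.png"); H,S,V=cv2.split(cv2.cvtColor(im,cv2.COLOR_BGR2HSV))
m=(~((H>55)&(H<95)&(S>50))).astype(np.uint8)*255
print(rect("wrist",m,.017,(275,100,340,255)))
print("A",rect("wrist",m,.017,(5,150,120,300)))
t=cv2.imread("pics/t4raw.png"); H,S,V=cv2.split(cv2.cvtColor(t,cv2.COLOR_BGR2HSV))
m=(~((H<10)|(H>170))|(S<100)).astype(np.uint8)*255
print("bar0",rect("top",m,.025,(410,202,460,255)))
chain((.4535,.149,.027,-11.3))
E
```

```text
(array([0.4742, 0.1446], dtype=float32), 0.0763, 0.0283, 167.5)
A (array([0.4867, 0.3894], dtype=float32), 0.0511, 0.0297, 9.5)
bar0 (array([ 0.4916, -0.1409], dtype=float32), 0.1168, 0.0285, 177.5)
[0.012, -0.009, 0.862, -0.004]
--
```

```bash
python3 - <<'E'
from h import *
im=cv2.imread("pics/w4raw.png"); H,S,V=cv2.split(cv2.cvtColor(im,cv2.COLOR_BGR2HSV))
m=(~((H>55)&(H<95)&(S>50)&(V>75))).astype(np.uint8)*255
print(rect("wrist",m,.017,(275,100,340,255)))
print("A",rect("wrist",m,.017,(5,150,120,300)))
E
```

```text
(array([0.4534, 0.149 ], dtype=float32), 0.1186, 0.0289, 168.5)
A (array([0.4189, 0.373 ], dtype=float32), 0.046, 0.0408, 10.1)
```

play_rows(motion=[[[0.01,-0.01,0.15,0],[0.01,-0.01,0.35,0],[0.01,-0.01,0.5,0],[0.01,-0.01,0.65,0],[0.01,-0.01,0.76,0],[0.01,-0.01,0.82,0],[0.01,-0.01,0.85,0],[0.01,-0.01,0.855,0]]])

```text
time_s: 18.4
position: [0.4527, 0.1495, 0.0273]
tcp_rot: [3.14, 0.001, -0.201]
wrist_force: [0.2, -0.1, 0.5]
width: 0.0856
finger_force: 0.0
```

play_rows(motion=[[[0,0,0,0],[0,0,0,0],[0,0,0,0],[0,0,0,0],[0,0,0,0],[0,0,0,0],[0,0,0,0],[0,0,0,0]]], claw=-1)

```text
time_s: 19.07
position: [0.4535, 0.1505, 0.0294]
tcp_rot: [-3.14, -0.001, -0.2]
wrist_force: [-1.7, 0.6, 7.8]
width: 0.0279
finger_force: 58.7
```

play_rows(motion=[[[0,0,-0.1,0],[0,0,-0.2,0],[0,0,-0.3,0],[0,0,-0.45,0],[0,0,-0.6,0],[0,0,-0.7,0],[0,0,-0.8,0],[0,0,-0.8,0]]])

```text
time_s: 19.73
position: [0.4547, 0.1512, 0.1927]
tcp_rot: [-3.136, -0.005, -0.2]
wrist_force: [0.6, 0.3, -0.8]
width: 0.0282
finger_force: 60.3
```

```bash
python3 -c "
from h import *
s=observe();print(s['position'],np.degrees(s['tcp_rot'][2]),s['width'],s['joint_pos'])
chain((.496,-.228,.19,-2.3),(.496,-.228,.042,-2.3))"
```

```text
[0.45467163 0.15117087 0.19272868] -11.44232346315128 0.028238219937982322 [ 0.73361936  0.08128061 -0.50006453  0.00119121 -0.98228861  0.63682611]
[0.302, 0.948, 0.007, -0.079]
[0.204, 0.889, 0.007, -0.073]
--
[0.0, -0.0, 0.74, -0.0]
--
```

play_rows(motion=[[[0.06,0.2,0,-0.02],[0.12,0.4,0,-0.04],[0.18,0.6,0,-0.06],[0.24,0.8,0,-0.08],[0.3,0.95,0,-0.08],[0.3,0.95,0,-0.08],[0.3,0.95,0,-0.08],[0.3,0.95,0,-0.08]]])

```text
time_s: 20.4
position: [0.4736, -0.0482, 0.188]
tcp_rot: [-3.141, 0.0, -0.118]
wrist_force: [0.1, 0.5, -0.6]
width: 0.028
finger_force: 60.3
```

play_rows(motion=[[[0.04,0.18,0,-0.02],[0.08,0.36,0,-0.04],[0.12,0.54,0,-0.06],[0.17,0.72,0,-0.07],[0.2,0.88,0,-0.07],[0.2,0.88,0,-0.07],[0.2,0.88,0,-0.07],[0.2,0.88,0,-0.07]]])

```text
time_s: 21.07
position: [0.4932, -0.2265, 0.188]
tcp_rot: [-3.141, 0.001, -0.043]
wrist_force: [-0.4, -0.0, -1.1]
width: 0.0283
finger_force: 60.4
```

```bash
python3 -c "
from h import *
s=observe();print(s['position'],np.degrees(s['tcp_rot'][2]),s['width'],s['finger_force'])
chain((.496,-.228,.040,-2.3))"
```

```text
[ 0.49324982 -0.22645746  0.18796112] -2.448774840901051 0.028344579773587328 60.41268825531006
[0.014, 0.007, 0.74, -0.002]
--
```

play_rows(motion=[[[0.01,0.01,0.1,0],[0.01,0.01,0.25,0],[0.01,0.01,0.4,0],[0.01,0.01,0.52,0],[0.01,0.01,0.62,0],[0.01,0.01,0.69,0],[0.01,0.01,0.73,0],[0.01,0.01,0.735,0]]])

```text
time_s: 21.73
position: [0.4946, -0.228, 0.04]
tcp_rot: [-3.141, 0.002, -0.041]
wrist_force: [0.2, 0.2, -0.8]
width: 0.028
finger_force: 60.4
```

play_rows(motion=[[[0,0,0,0],[0,0,0,0],[0,0,0,0],[0,0,0,0],[0,0,-0.2,0],[0,0,-0.4,0],[0,0,-0.6,0],[0,0,-0.78,0]]], claw=0.2)

```text
time_s: 22.4
position: [0.4952, -0.2298, 0.2006]
tcp_rot: [3.141, -0.002, -0.043]
wrist_force: [1.9, -0.8, -1.2]
width: 0.0509
finger_force: 0.0
```

```bash
python3 -c "
from h import *
s=observe();print(s['position'],np.degrees(s['tcp_rot'][2]),s['width'],s['finger_force'])
chain((.47,.1,.25,4),(.452,.384,.2,9.9))"
```

```text
[ 0.49515906 -0.2298178   0.20058276] -2.4895229833697265 0.05091414055170327 0.0
[-0.119, -0.988, -0.149, -0.065]
[-0.034, -0.658, -0.098, -0.043]
--
[0.006, -0.995, 0.175, -0.069]
[0.034, -0.427, 0.075, -0.03]
--
```

play_rows(motion=[[[-0.12,-0.98,-0.1,-0.07],[-0.12,-0.98,-0.1,-0.07],[-0.12,-0.98,-0.1,-0.07],[-0.12,-0.98,-0.1,-0.07],[-0.12,-0.98,-0.1,-0.07],[-0.12,-0.98,-0.1,-0.07],[-0.12,-0.98,-0.1,-0.07],[-0.12,-0.98,-0.1,-0.07]]], claw=1)

```text
time_s: 23.07
position: [0.4797, -0.0327, 0.2178]
tcp_rot: [-3.141, -0.001, 0.031]
wrist_force: [-1.0, 0.6, -0.6]
width: 0.0851
finger_force: 0.0
```

play_rows(motion=[[[-0.03,-1,0,-0.07],[-0.03,-1,0,-0.07],[-0.03,-1,0,-0.07],[-0.03,-1,0,-0.07],[-0.03,-1,0,-0.07],[-0.03,-1,0,-0.07],[-0.03,-1,0,-0.07],[-0.03,-1,0,-0.07]]])

```text
time_s: 23.73
position: [0.4678, 0.166, 0.2169]
tcp_rot: [3.141, 0.001, 0.102]
wrist_force: [0.3, -0.5, 0.3]
width: 0.0857
finger_force: 0.0
```

play_rows(motion=[[[0.03,-0.95,0.05,-0.07],[0.03,-0.95,0.05,-0.07],[0.03,-0.95,0.05,-0.07],[0.03,-0.95,0.05,-0.07],[0.03,-0.95,0.05,-0.07],[0.03,-0.95,0.05,-0.07],[0.03,-0.95,0.05,-0.07],[0.03,-0.95,0.05,-0.07]]])

```text
time_s: 24.4
position: [0.4546, 0.355, 0.207]
tcp_rot: [3.141, 0.001, 0.175]
wrist_force: [0.2, -0.9, 0.4]
width: 0.0853
finger_force: 0.0
```

```bash
python3 -c "
from h import *
s=observe();print(s['position'],np.degrees(s['tcp_rot'][2]),s['width'],s['joint_pos'])
a=cv2.cvtColor(capture('wrist'),cv2.COLOR_RGB2BGR);b=cv2.cvtColor(capture('top'),cv2.COLOR_RGB2BGR)
cv2.imwrite('pics/w5.png',np.vstack([cv2.resize(a,(480,300)),cv2.resize(b,(480,300))]));cv2.imwrite('pics/w5raw.png',a)
chain((.452,.384,.2,9.9))"
```

```text
[0.45457632 0.35497601 0.20700772] 10.014030799920755 0.08531897860024379 [ 1.00193921e+00  2.33759969e-01 -2.74750189e-01 -8.59762950e-05
 -1.06327111e+00  7.43676990e-01]
[0.012, -0.146, 0.037, 0.002]
--
```

View pics/w5.png

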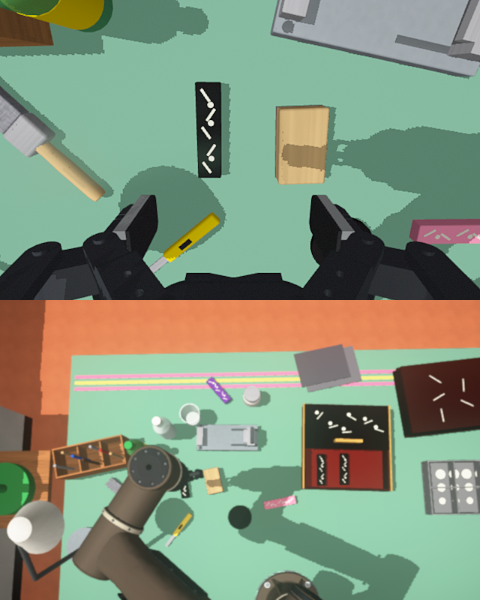

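Both packed bars lie neatly side by side in the box. Bar A is in the wrist view at about (279,173).

```bash
python3 - <<'E'
from h import *
im=cv2.imread("pics/w5raw.png"); H,S,V=cv2.split(cv2.cvtColor(im,cv2.COLOR_BGR2HSV))
m=(~((H>55)&(H<95)&(S>50)&(V>75))).astype(np.uint8)*255
r=rect("wrist",m,.017,(245,95,310,250));print(r)
chain((*map(float,r[0]),.0275,r[3]))
E
```

```text
(array([0.4539, 0.3845], dtype=float32), 0.1182, 0.0297, 9.5)
[0.022, -0.146, 0.9, 0.008]
--
```

play_rows(motion=[[[0.02,-0.146,0,0.01],[0.02,-0.146,0.2,0.01],[0.02,-0.146,0.4,0.01],[0.02,-0.146,0.6,0.01],[0.02,-0.146,0.75,0.01],[0.02,-0.146,0.84,0.01],[0.02,-0.146,0.88,0.01],[0.02,-0.146,0.895,0.01]]])

```text
time_s: 25.17
position: [0.453, 0.3846, 0.0273]
tcp_rot: [3.14, 0.001, 0.165]
wrist_force: [0.7, 1.4, 0.6]
width: 0.0852
finger_force: 0.0
```

play_rows(motion=[[[0,0,0,0],[0,0,0,0],[0,0,0,0],[0,0,0,0],[0,0,0,0],[0,0,0,0],[0,0,0,0],[0,0,0,0]]], claw=-1)

```text
time_s: 25.83
position: [0.4533, 0.3868, 0.0299]
tcp_rot: [-3.14, -0.002, 0.167]
wrist_force: [-0.7, -1.0, 6.7]
width: 0.0281
finger_force: 59.8
```

play_rows(motion=[[[0,0,-0.1,0],[0,0,-0.2,0],[0,0,-0.3,0],[0,0,-0.45,0],[0,0,-0.6,0],[0,0,-0.7,0],[0,0,-0.8,0],[0,0,-0.8,0]]])

```text
time_s: 26.5
position: [0.4542, 0.3877, 0.1935]
tcp_rot: [-3.137, -0.006, 0.167]
wrist_force: [0.8, 1.4, -0.6]
width: 0.0277
finger_force: 59.7
```

```bash
python3 -c "
from h import *
s=observe();print(s['position'],np.degrees(s['tcp_rot'][2]),s['width'],s['joint_pos'])
chain((.493,-.313,.19,-2.3),(.493,-.313,.040,-2.3))"
```

```text
[0.45419654 0.38769472 0.19352037] 9.561481542184328 0.027718094272801294 [ 1.03425538  0.27287961 -0.25507831  0.00131577 -1.03529629  0.70276756]
[-0.111, 0.989, 0.005, 0.056]
[-0.053, 0.994, 0.005, 0.056]
[0.006, 0.995, 0.005, 0.056]
[0.034, 0.523, 0.003, 0.03]
--
[0.0, -0.0, 0.75, -0.0]
--
```

play_rows(motion=[[[-0.02,0.2,0,0.02],[-0.04,0.4,0,0.04],[-0.06,0.6,0,0.06],[-0.08,0.8,0,0.06],[-0.1,1,0,0.06],[-0.1,1,0,0.06],[-0.1,1,0,0.06],[-0.1,1,0,0.06]]])

```text
time_s: 27.17
position: [0.4663, 0.1853, 0.1886]
tcp_rot: [-3.141, -0.001, 0.102]
wrist_force: [0.4, -0.1, -1.0]
width: 0.028
finger_force: 59.8
```

play_rows(motion=[[[-0.01,0.2,0,0.02],[-0.02,0.4,0,0.04],[-0.03,0.6,0,0.06],[-0.04,0.8,0,0.06],[-0.05,1,0,0.06],[-0.05,1,0,0.06],[-0.05,1,0,0.06],[-0.05,1,0,0.06]]])

```text
time_s: 27.83
position: [0.4773, -0.0138, 0.1882]
tcp_rot: [-3.141, -0.0, 0.04]
wrist_force: [-0.0, 0.4, -1.1]
width: 0.028
finger_force: 60.0
```

play_rows(motion=[[[0,0.2,0,0.02],[0,0.4,0,0.04],[0,0.6,0,0.06],[0,0.8,0,0.06],[0,1,0,0.06],[0,1,0,0.06],[0,1,0,0.06],[0,1,0,0.06]]])

```text
time_s: 28.5
position: [0.4855, -0.2131, 0.1879]
tcp_rot: [-3.141, 0.001, -0.021]
wrist_force: [0.2, 0.5, -1.6]
width: 0.0277
finger_force: 60.2
```

```bash
python3 -c "
from h import *
s=observe();print(s['position'],np.degrees(s['tcp_rot'][2]),s['width'],s['finger_force'])
chain((.493,-.313,.19,-2.3),(.493,-.313,.040,-2.3))"
```

```text
[ 0.4854659  -0.21310873  0.18793944] -1.2286287457904634 0.027705139402461488 60.160943269729614
[0.048, 0.499, -0.01, 0.018]
--
[0.0, -0.0, 0.75, -0.0]
--
```

play_rows(motion=[[[0.05,0.2,0,0.02],[0.05,0.4,0,0.02],[0.05,0.5,0,0.02],[0.05,0.5,0,0.02],[0.05,0.5,0,0.02],[0.05,0.5,0,0.02],[0.05,0.5,0,0.02],[0.05,0.5,0,0.02]]])

```text
time_s: 29.17
position: [0.4932, -0.3131, 0.1887]
tcp_rot: [3.142, -0.001, -0.041]
wrist_force: [-0.8, 0.8, -2.1]
width: 0.0281
finger_force: 60.3
```

play_rows(motion=[[[0,0,0.1,0],[0,0,0.25,0],[0,0,0.4,0],[0,0,0.52,0],[0,0,0.62,0],[0,0,0.69,0],[0,0,0.73,0],[0,0,0.735,0]]])

```text
time_s: 29.83
position: [0.4921, -0.3136, 0.04]
tcp_rot: [-3.141, 0.002, -0.043]
wrist_force: [-1.5, 0.5, -0.4]
width: 0.0282
finger_force: 60.3
```

```bash
python3 -c "
from h import *
s=observe();print(s['position'],np.degrees(s['tcp_rot'][2]),s['width'],s['wrist_force'])"
```

```text
[ 0.49210881 -0.31362844  0.03995305] -2.436396818007214 0.028209028991722424 [-1.45248291  0.49547585 -0.44155208]
```

play_rows(motion=[[[0,0,0,0],[0,0,0,0],[0,0,0,0],[0,0,0,0],[0,0,-0.2,0],[0,0,-0.4,0],[0,0,-0.6,0],[0,0,-0.8,0]]], claw=0.2)

```text
time_s: 30.5
position: [0.4924, -0.3145, 0.204]
tcp_rot: [3.141, -0.001, -0.043]
wrist_force: [1.3, -0.4, -0.7]
width: 0.051
finger_force: 0.0
```

play_rows(motion=[[[0.1,-0.4,0,0.2],[0.1,-0.4,0,0.4],[0.1,-0.4,0,0.6],[0.1,-0.4,0,0.75],[0.1,-0.4,0,0.75],[0.1,-0.4,0,0.75],[0.1,-0.4,0,0.75],[0.1,-0.4,0,0.75]]], claw=1)

```text
time_s: 31.17
position: [0.5162, -0.2354, 0.2021]
tcp_rot: [-3.141, -0.001, -0.831]
wrist_force: [-0.6, 0.1, 0.3]
width: 0.0854
finger_force: 0.0
```

```bash
python3 -c "
from h import *
s=observe();print(s['position'],np.degrees(s['tcp_rot'][2]),s['width'])
a=cv2.cvtColor(capture('wrist'),cv2.COLOR_RGB2BGR);b=cv2.cvtColor(capture('side'),cv2.COLOR_RGB2BGR)
cv2.imwrite('pics/w6.png',np.vstack([cv2.resize(a,(480,300)),cv2.resize(b,(480,300))]))
chain((.5935,-.232,.17,-92.4),(.5935,-.232,.093,-92.4))"
```

```text
[ 0.51620752 -0.23542788  0.20210621] -47.63375254340179 0.08536401764435743
[0.249, -0.296, 0.16, 0.751]
--
[-0.0, 0.0, 0.385, -0.0]
--
```

View pics/w6.png

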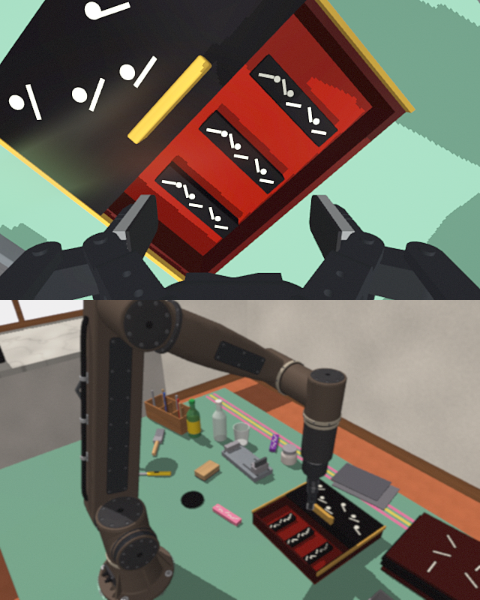

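All three bars lie flat in the compartment and no other bar is left on the table. Now I close the cover.

play_rows(motion=[[[0.25,-0.3,0.16,0.75],[0.25,-0.3,0.16,0.75],[0.25,-0.3,0.16,0.75],[0.25,-0.3,0.16,0.75],[0.25,-0.3,0.16,0.75],[0.25,-0.3,0.16,0.75],[0.25,-0.3,0.16,0.75],[0.25,-0.3,0.16,0.75]]])

```text
time_s: 31.93
position: [0.5942, -0.2318, 0.1693]
tcp_rot: [3.142, 0.0, -1.614]
wrist_force: [0.4, -1.0, 0.8]
width: 0.0853
finger_force: 0.0
```

play_rows(motion=[[[0,0,0.08,0],[0,0,0.16,0],[0,0,0.24,0],[0,0,0.3,0],[0,0,0.34,0],[0,0,0.37,0],[0,0,0.37,0],[0,0,0.37,0]]])

```text
time_s: 32.6
position: [0.5944, -0.2318, 0.0955]
tcp_rot: [-3.141, -0.0, -1.613]
wrist_force: [-0.3, 0.3, 0.0]
width: 0.0854
finger_force: 0.0
```

play_rows(motion=[[[0,0,0,0],[0,0,0,0],[0,0,0,0],[0,0,0,0],[0,0,0,0],[0,0,0,0],[0,0,0,0],[0,0,0,0]]], claw=-1)

```text
time_s: 33.27
position: [0.5943, -0.2318, 0.0957]
tcp_rot: [-3.141, -0.0, -1.614]
wrist_force: [-0.6, 1.2, 4.1]
width: 0.0106
finger_force: 60.2
```

play_rows(motion=[[[0,0.08,0,0],[0,0.17,0,0],[0,0.26,0,0],[0,0.35,0,0],[0,0.44,0,0],[0,0.53,0,0],[0,0.61,0,0],[0,0.69,0,0]]])

```text
time_s: 33.93
position: [0.457, -0.2259, 0.0957]
tcp_rot: [-3.139, -0.0, -1.614]
wrist_force: [3.7, -0.8, -2.4]
width: 0.0106
finger_force: 59.9
```

```bash
python3 -c "
from h import *
s=observe();print(s['position'],np.degrees(s['tcp_rot'][2]),s['width'],s['wrist_force'])"
```

```text
[ 0.45700812 -0.22588396  0.09568832] -92.45912984997237 0.010583049951116927 [ 3.72657761 -0.80458145 -2.38911784]
```

play_rows(motion=[[[0,0.01,0,0],[0,0.02,0,0],[0,0.03,0,0],[0,0.04,0,0],[0,0.05,0,0],[0,0.06,0,0],[0,0.07,0,0],[0,0.075,0,0]]])

```text
time_s: 34.6
position: [0.4422, -0.2252, 0.0957]
tcp_rot: [-3.14, -0.0, -1.614]
wrist_force: [6.4, -1.2, -1.8]
width: 0.0105
finger_force: 60.0
```

play_rows(motion=[[[0,0.002,0,0],[0,0.004,0,0],[0,0.006,0,0],[0,0.008,0,0],[0,0.01,0,0],[0,0.012,0,0],[0,0.014,0,0],[0,0.015,0,0]]])

```text
time_s: 35.27
position: [0.4421, -0.2252, 0.0957]
tcp_rot: [-3.135, -0.001, -1.613]
wrist_force: [14.5, -3.6, -8.8]
width: 0.0103
finger_force: 59.0
```

The cover hit its stop at x=0.442 with rising force, so it is home. Release and rise.

play_rows(motion=[[[0,0,0,0],[0,0,0,0],[0,0,0,0],[0,0,0,0],[0,0,-0.2,0],[0,0,-0.4,0],[0,0,-0.5,0],[0,0,-0.5,0]]], claw=1)

```text
time_s: 35.93
position: [0.4403, -0.2256, 0.2002]
tcp_rot: [-3.134, -0.001, -1.613]
wrist_force: [-0.4, 0.3, -0.2]
width: 0.0855
finger_force: 0.0
```

```bash
python3 -c "
from h import *
chain((.624,.121,.19,-1.9))"
```

```text
[-0.898, -0.428, 0.026, -0.766]
[-0.308, -0.916, 0.025, -0.744]
--
```

play_rows(motion=[[[-0.9,-0.43,0.02,-0.76],[-0.9,-0.43,0.02,-0.76],[-0.9,-0.43,0.02,-0.76],[-0.9,-0.43,0.02,-0.76],[-0.9,-0.43,0.02,-0.76],[-0.9,-0.43,0.02,-0.76],[-0.9,-0.43,0.02,-0.76],[-0.9,-0.43,0.02,-0.76]]])

```text
time_s: 36.6
position: [0.5314, -0.0483, 0.1904]
tcp_rot: [3.14, 0.001, -0.815]
wrist_force: [0.1, -0.1, -0.0]
width: 0.0854
finger_force: 0.0
```

play_rows(motion=[[[-0.3,-0.92,0.02,-0.75],[-0.3,-0.92,0.02,-0.75],[-0.3,-0.92,0.02,-0.75],[-0.3,-0.92,0.02,-0.75],[-0.3,-0.92,0.02,-0.75],[-0.3,-0.92,0.02,-0.75],[-0.3,-0.92,0.02,-0.75],[-0.3,-0.92,0.02,-0.75]]])

```text
time_s: 37.27
position: [0.6249, 0.1206, 0.1864]
tcp_rot: [3.141, 0.002, -0.033]
wrist_force: [0.1, 0.9, -0.1]
width: 0.0853
finger_force: 0.0
```

```bash
python3 -c "
from h import *
s=observe();print(s['position'],np.degrees(s['tcp_rot'][2]))
chain((.624,.121,.088,-1.9))"
```

```text
[0.62486741 0.12063293 0.18636359] -1.9044873597440957
[-0.004, -0.002, 0.492, -0.0]
--
```

play_rows(motion=[[[0,0,0.1,0],[0,0,0.2,0],[0,0,0.3,0],[0,0,0.38,0],[0,0,0.44,0],[0,0,0.47,0],[0,0,0.49,0],[0,0,0.49,0]]])

```text
time_s: 37.93
position: [0.6252, 0.1204, 0.0889]
tcp_rot: [3.141, 0.001, -0.034]
wrist_force: [-0.9, -0.0, -0.2]
width: 0.0854
finger_force: 0.0
```

play_rows(motion=[[[0,0,0,0],[0,0,0,0],[0,0,0,0],[0,0,0,0],[0,0,0,0],[0,0,0,0],[0,0,0,0],[0,0,0,0]]], claw=-1)

```text
time_s: 38.6
position: [0.6254, 0.1207, 0.0898]
tcp_rot: [3.142, -0.0, -0.032]
wrist_force: [-1.5, 0.0, 4.7]
width: 0.0104
finger_force: 60.2
```

play_rows(motion=[[[0,-0.03,0,0],[0,-0.06,0,0],[0,-0.09,0,0],[0,-0.12,0,0],[0,-0.15,0,0],[0,-0.18,0,0],[0,-0.2,0,0],[0,-0.21,0,0]]])

```text
time_s: 39.27
position: [0.6264, 0.1621, 0.0898]
tcp_rot: [3.14, 0.001, -0.032]
wrist_force: [-2.5, -5.0, 6.5]
width: 0.0104
finger_force: 60.6
```

play_rows(motion=[[[0,-0.002,0,0],[0,-0.004,0,0],[0,-0.006,0,0],[0,-0.008,0,0],[0,-0.01,0,0],[0,-0.01,0,0],[0,-0.01,0,0],[0,-0.01,0,0]]])

```text
time_s: 39.93
position: [0.6265, 0.1637, 0.0898]
tcp_rot: [3.14, 0.001, -0.033]
wrist_force: [-1.6, -4.4, 6.7]
width: 0.0104
finger_force: 60.5
```

play_rows(motion=[[[0,-0.002,0,0],[0,-0.004,0,0],[0,-0.006,0,0],[0,-0.008,0,0],[0,-0.01,0,0],[0,-0.01,0,0],[0,-0.01,0,0],[0,-0.01,0,0]]])

```text
time_s: 40.6
position: [0.6265, 0.1649, 0.0898]
tcp_rot: [3.139, 0.001, -0.033]
wrist_force: [-1.3, -5.9, 7.6]
width: 0.0102
finger_force: 60.6
```

play_rows(motion=[[[0,0,0,0],[0,0,0,0],[0,0,0,0],[0,0,0,0],[0,0,-0.2,0],[0,0,-0.4,0],[0,0,-0.6,0],[0,0,-0.6,0]]], claw=1)

```text
time_s: 41.27
position: [0.6308, 0.1682, 0.2187]
tcp_rot: [-3.137, -0.012, -0.031]
wrist_force: [1.5, 0.2, 1.3]
width: 0.0851
finger_force: 0.0
```

play_rows(motion=[[[-0.5,-0.3,0,0],[-0.8,-0.6,0,0],[-0.8,-0.6,0,0],[-0.8,-0.6,0,0],[-0.8,-0.6,0,0],[-0.8,-0.6,0,0],[-0.8,-0.6,0,0],[-0.8,-0.6,0,0]]])

```text
time_s: 41.93
position: [0.4709, 0.2923, 0.2095]
tcp_rot: [-3.141, -0.0, -0.032]
wrist_force: [-0.2, -0.1, 0.4]
width: 0.0851
finger_force: 0.0
```

```bash
python3 -c "
from h import *
s=observe();print(s['position'],s['wrist_force'])
b=cv2.cvtColor(capture('top'),cv2.COLOR_RGB2BGR)
cv2.imwrite('pics/t7.png',b)
A=cv2.resize(b[125:265,225:540],None,fx=2.5,fy=2.5);cv2.imwrite('pics/t7c.png',A)
H,S,V=cv2.split(cv2.cvtColor(b,cv2.COLOR_BGR2HSV))
gold=((H>8)&(H<30)&(S>120)&(V>110)).astype(np.uint8)*255
print(rect('top',gold,.091,(430,215,500,251)))"
```

```text
[0.470884   0.2922541  0.20948595] [-0.18073175 -0.14200319  0.3882901 ]
(array([ 0.4412, -0.2236], dtype=float32), 0.1071, 0.0134, 89.2)
```

View pics/t7c.png

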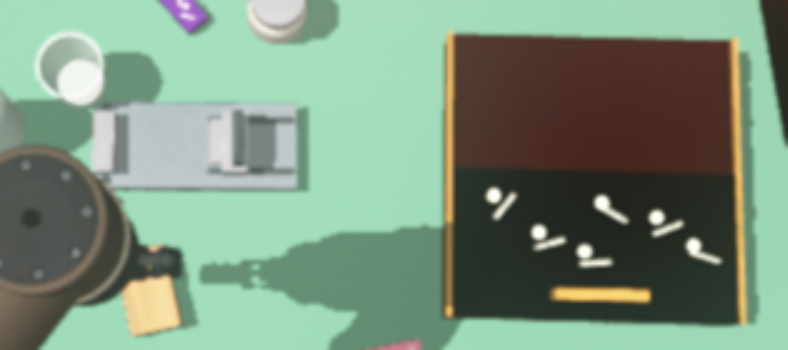

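The cover is flush with the box front, and the handle is at x=0.441. The emptied vise's jaw grip, at about (238,140) in the crop, is back at its starting position. The arm is clear of everything, so I hand in.

```bash
python3 -c "
from workcell import *
print(hand_in())"
```

```text
the job is handed in; nothing more can be done
None
```

I packed all three bars (the vise bar and the two on the table) flat in the box, slid the cover home, shut the emptied vise and handed the job in at about 42 s; no verdict came back.

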